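# Comb dowel pins into the grooves of a pin tray

### The job

Take the sprung rake by its wooden handle, set it into the blue tray on the flat landing behind the three loose pins, and comb the pins along the tray into the grooves, keeping the rake's tines lightly pressed on the grooved bed, whose height and slope you must feel for, all the way to the far end wall. Each pin must end lying fully down in a groove of its own; then stand the rake upright on the bench clear of the tray and let go. Be gentle (never more than about 12 N on the tray or the pins), do not touch the pins with the fingers, and leave the jar, the tin and the tape measure alone.

Things in the scene. Friction and masses are not known exactly. Their poses are not given: they have to be found in the camera images.
- tray: Blue-walled metal pin tray, 244 x 104 mm, screwed to the bench; walls 6 mm thick, tops 46 mm up; inside 232 x 92 mm. Origin: centre of its underside, on the bench; x along its length in the combing direction (landing to grooves), y across, z up. x = -116 to +14 mm is a flat landing, 30 mm up; x = +14 to +116 mm is the grooved bed.
- tray_step (a point): Middle of the landing's far edge, on its top: tray x = 14 mm, 30 mm up; axes as the tray. The grey grooved bed beyond is stiff; here its ridge tops lie 1.5 to 6 mm below this point, and from here it is level along x or slopes down by up to 40 mm per metre (4 mm at the far wall). Drop and slope differ each time and are not measured.
- tray_grooves (a point): Point over the middle of the four grooves, at landing height (tray x = 53.5 mm, 30 mm up). Grooves run along tray y, centred at tray x = 25, 44, 63, 82 mm; 13.4 mm wide, 12.2 mm deep below the ridge tops; ridges 5.6 mm wide with rounded crowns. From x = 89 mm to the end wall at 116 mm the bed is flat at ridge-top height.
- rake: Rake standing on its tines, about 0.25 kg. Origin: centre of its underside, between the tine tips; z up, y along its 84 mm width, x through its 26 mm thickness (both faces alike). Comb head 0 to 34 mm up: five steel tines 26 mm long (x), 8 mm wide, 18 mm apart, smooth, flat below, rounded toes; they bridge a groove. The head is sprung: it yields up to 6 mm towards the handle, 10 N per mm.
- rake_handle (a point): Centre of the rake's wooden handle block, 78 mm above the rake's origin; block 26 mm thick (rake x), 60 mm wide (y), 56 to 100 mm above the origin, on an orange plate 26 x 84 mm, 46 to 56 mm up. Grip it across its thickness from above.
- pin_1: Brass-coloured metal dowel pin, 12 mm diameter, 84 mm long, 50 g, oiled, rolls easily. Origin at its middle, on the axis; y along its axis. At first it lies askew on the tray's landing, ahead of the space for the rake (the one nearest the rake's space).
- pin_2: Brass-coloured metal dowel pin, 12 mm diameter, 84 mm long, 50 g, oiled, rolls easily. Origin at its middle, on the axis; y along its axis. At first it lies askew on the tray's landing, ahead of the space for the rake (the middle one).
- pin_3: Brass-coloured metal dowel pin, 12 mm diameter, 84 mm long, 50 g, oiled, rolls easily. Origin at its middle, on the axis; y along its axis. At first it lies askew on the tray's landing, ahead of the space for the rake (the one nearest the grooves).
- screw_jar: Bystander: clear jar with yellow lid, 70 mm across, 88 mm high, origin at its underside.
- wax_tin: Bystander: cream tin with green lid, 72 mm across, 43 mm high, origin at its underside.
- tape_measure: Bystander: black and yellow tape measure, 68 x 94 x 49 mm, origin at its underside.
Mind the look-alikes: they are no part of the job. Leave any orange look-alike of the pin_2 alone. What is shaped like the pin_1 but orange is not meant.

How it is judged:
On the way, in this order (a step that is already met when the one before it is completed fails the run):
1. the rake stands in the tray at the near end of the landing, behind the pins (x of rake in the frame of tray between -0.116 and -0.08 m and z of rake in the frame of tray below 0.037 m and angle between the x axis of rake and the x axis of tray, either way round below 0.15 rad and y of rake in the frame of tray between -0.03 and 0.03 m), for 0.1 s.
2. the rake bears on the grooved bed (over 1 N) among the grooves (x of rake in the frame of tray between 0.027 and 0.082 m and z of rake in the frame of tray below 0.031 m and contact force between rake and tray above 1 N and angle between the x axis of rake and the x axis of tray, either way round below 0.15 rad and y of rake in the frame of tray between -0.03 and 0.03 m), for 0.1 s.
3. the rake bears on the bed (over 1 N) at the far end wall, past the last groove, and all pins lie down in grooves (x of rake in the frame of tray above 0.085 m and z of rake in the frame of tray below 0.031 m and contact force between rake and tray above 1 N and angle between the x axis of rake and the x axis of tray, either way round below 0.15 rad and y of rake in the frame of tray between -0.03 and 0.03 m and z of pin_1 in the frame of tray between 0 and 0.025 m and x of pin_1 in the frame of tray between 0.016 and 0.092 m and y of pin_1 in the frame of tray between -0.03 and 0.03 m and angle between the y axis of each of pin_1, pin_2, pin_3 and the y axis of tray, either way round below 0.1 rad and z of pin_2 in the frame of tray between 0 and 0.025 m and x of pin_2 in the frame of tray between 0.016 and 0.092 m and y of pin_2 in the frame of tray between -0.03 and 0.03 m and z of pin_3 in the frame of tray between 0 and 0.025 m and x of pin_3 in the frame of tray between 0.016 and 0.092 m and y of pin_3 in the frame of tray between -0.03 and 0.03 m), for 0.2 s.
At the end, for the whole second after the job is handed in: Each pin lies at rest in a groove: within 0.1 rad of the tray's y, its middle 5 mm or more below the landing's top, at tray x 16 to 92 mm, y within 30 mm; the rake stands on the bench, upright within 0.08 rad, at rest, touching neither tray nor fingers (z of pin_1 in the frame of tray between 0 and 0.025 m and x of pin_1 in the frame of tray between 0.016 and 0.092 m and y of pin_1 in the frame of tray between -0.03 and 0.03 m and angle between the y axis of each of pin_1, pin_2, pin_3 and the y axis of tray, either way round below 0.1 rad and z of pin_2 in the frame of tray between 0 and 0.025 m and x of pin_2 in the frame of tray between 0.016 and 0.092 m and y of pin_2 in the frame of tray between -0.03 and 0.03 m and z of pin_3 in the frame of tray between 0 and 0.025 m and x of pin_3 in the frame of tray between 0.016 and 0.092 m and y of pin_3 in the frame of tray between -0.03 and 0.03 m and linear speed of each of pin_1, pin_2, pin_3, rake below 0.02 m/s and height (world z) of rake between -0.006 and 0.006 m and angle between rake's own z axis and vertical below 0.08 rad and contact force between rake and tray below 0.05 N and contact force between rake and the fingers below 0.05 N).
It fails at once if the rake loads the tray with more than 18 N (contact force between rake and tray above 18 N).
It fails at once if the rake loads a pin with more than 18 N (contact force between rake and pin_1 above 18 N or contact force between rake and pin_2 above 18 N or contact force between rake and pin_3 above 18 N).
It fails at once if the fingers touch a pin (contact force between the fingers and pin_1 above 0.5 N or contact force between the fingers and pin_2 above 0.5 N or contact force between the fingers and pin_3 above 0.5 N).
It fails at once if jar, tin or tape measure moved by more than 20 mm (distance of any of screw_jar, wax_tin, tape_measure from where it was at the start of the episode above 0.02 m).
It also fails if it takes over 72 s, if anything falls off the work surface, if the arm or the gripper's body presses on something with over 40 N, if the wrist force passes 120 N, or if a joint passes its speed limit or range.

### The arm

A 6-joint arm with a two-finger parallel gripper is mounted at the origin on a cart in front of the work surface, level with it; the furniture and walls round the work are solid. World frame = base frame: x ahead of the robot, y to its left, z up, the work surface at z = 0. Lengths are in m, angles in rad, forces in N, time in s.
With the tool pointing down it reaches from about 0.425 to 0.95 m from the base axis. Payload 3.5 kg.
Tool frame: the origin (TCP) lies between the finger pads; the fingertips stand 22 mm ahead of it and the grasp point (between the pads) lies 3 mm ahead of it (ctrl.nose_length is the z of the fingertips in the tool frame, in m); z points along the fingers, y is the line along which they close (so a half turn about z gives the same grasp; the last joint's range is limited). The gripper opens to 85 mm and grips with 20 to 120 N. Pads are 22 mm wide; open, the fingers measure 114 mm over their backs; the gripper's body (76 mm by 85 mm) begins 54 mm behind the grasp point. The pads swing forward as they close: fully open they stand 13 mm farther back than shut.
Start: joints at [-1.431, 0.286, 1.577, -0, 1.279, -0.15], TCP at [0.193, -0.647, 0.253] pointing down, gripper open.
Joint ranges: [-2.77, 2.77], [-0.9, 2.22], [0.21, 2.48], [-1.53, 4.67], [0.24, 2.81], [-2.84, 2.84]. Speed limits (rad/s): [2.79, 2.79, 3.14, 3.14, 3.14, 3.14].

### API

Orientations are given as a unit quaternion [x, y, z, w].
In Python, from plant import ctrl gives the robot as it stands. The module is installed in compiled form; this text tells all that it offers.
- The arm moves only by the tool send_rows, never from a script. Its argument "rows" is text: rows parted by semicolons, each of 7 numbers parted by spaces: the turn, a rotation vector about the tool's x, y, z in shares of 180 degrees (1.0 is 180 degrees), then the shift along the tool's x, y, z in normalised numbers (1 is 800 mm), then the opening, from -1 (shut) to 1 (fully open). A call has 1 to 8 rows; each row is the pose to reach, as a shift and turn from the pose commanded when the call began, along the tool's axes at that moment; what a row does not reach only later rows make up. A row lasts 1/8 s, in which the tool goes at most 62.5 mm and 10.7 degrees, less where a joint would pass 70% of its speed; a pose out of reach is approached as far as the arm can. Shift and turn numbers lie between -1 and 1, and a call with a number outside is refused. A call with a gripper value outside its range is refused whole. The fingers move at their own pace and stop on an object; "grip_force" is the grip in N (left out, the last holds). Time passes only in rows, so rows that repeat a pose let the fingers close. It gives the time, the measured TCP pose, the force, the opening and the grip force at its end, in the units of the state.
- ctrl.get_state(): the state, without advancing time (a new reading comes with each control period).
- ctrl.read_camera(name): name is "side" or "top"; returns a dict with "color" (384x512x3 uint8, red, green, blue), "fx", "fy", "cx", "cy" (pixels), "extrinsics" (4x4, takes a point from world to camera coordinates). Camera axes: x right, y down, z forward; pixel columns grow to the right and rows downward; lengths in m; the calibration is good to about 2 mm. A picture is of the moment at which its call begins. There is no depth.
- ctrl.sign_off(): hands the job in; it is judged then, once.
Trained networks look in a picture, given as the dict that the camera call returned (one of the last four; its "shot" number tells which), for a name from the list of things; names that differ only in an ending like _2 or _b are one class to them, and where a whole thing is asked for, a point or a joint stands for the part that bears it (a point fixed in the world has none). Each returns a list of dicts, best first, with "p" (0 to 1); they miss things now and then, are a little off and sometimes report something else, mostly with a low value. They report only what shows in the picture. A call takes as long as a camera call. They do not tell look-alikes from the thing itself.
- ctrl.look_for(picture, target): "position" ([x, y, z] in m, in the coordinates of the camera as it stood for that picture, good to about 4 mm: the middle of the surface that is visible of it).
The state is a dict: "time": time; "qpos": joint angles; "dq": joint speeds; "joint_efforts": joint torques, N m; "eef_pos": TCP position; "tcp_rot": TCP orientation; "contact_force": force on the tool from outside, world axes, zero at the start; "wrist_torque": the same for the moment, N m; "opening": opening from 0.0 (shut) to 1.0 (fully open); "finger_force": force on a finger pad.
Only numpy, scipy, OpenCV 4.12 (cv2) and the standard library are available. Lean on these libraries where they do the work, as an engineer would, in place of code of your own. Each camera call takes 0.05 s, during which the arm holds its last target. There are 200 camera calls.

## Working session

There is one attempt and no reset: what is moved stays moved. The work goes in short steps, Python scripts to look and compute and a tool call to move; the robot and the scene stay as the last step left them, time stands still between calls to the robot, and variables do not carry over. Pictures are saved under pics/ and viewed, at most 10 in all, crops included, and the job is handed in when it is done.

Besides the shell and the picture viewer there is one more tool, called after ">>>" by a JSON object that holds its "method" and its "body". send_rows: Moves the arm, as the interface text tells. Its arguments: {"type":"object","properties":{"rows":{"type":"string"},"grip_force":{"type":"number"}},"required":["rows"]}

```bash
mkdir -p pics; cat > h.py <<'E'
import numpy as np, cv2
from plant import ctrl
from scipy.spatial.transform import Rotation as R
def shot(n,f=None):
    p=ctrl.read_camera(n)
    if f: cv2.imwrite('pics/'+f,p['color'][:,:,::-1])
    return p
def w(p,c):
    E=np.array(p['extrinsics']);return (np.linalg.inv(E)@np.r_[c,1])[:3]
def px(p,x):
    c=(np.array(p['extrinsics'])@np.r_[x,1])[:3];return np.array([p['fx']*c[0]/c[2]+p['cx'],p['fy']*c[1]/c[2]+p['cy']])
def ray(p,u,v,z):
    E=np.linalg.inv(np.array(p['extrinsics']));d=E[:3,:3]@np.array([(u-p['cx'])/p['fx'],(v-p['cy'])/p['fy'],1]);o=E[:3,3]
    return o+d*(z-o[2])/d[2]
E
python3 - <<'E'
from h import *
a=shot('top','top0.png');b=shot('side','side0.png')
cv2.imwrite('pics/both0.png',np.vstack([a['color'],b['color']])[:,:,::-1][:, :])
for n,p in(('top',a),('side',b)):
    print(n,p['fx'],np.linalg.inv(p['extrinsics'])[:3,3].round(3))
    for t in('tray','tray_step','tray_grooves','rake','rake_handle','pin_1','screw_jar','wax_tin','tape_measure'):
        for r in ctrl.look_for(p,t):
            x=w(p,r['position']);print(t,round(r['p'],2),x.round(4),px(p,x).round(0))
print(ctrl.get_state())
E
```

```text
top 488.7430439111289 [ 0.321 -0.305  1.243]
tray 0.9 [ 0.4757 -0.323   0.0297] [271. 211.]
tray_step 0.81 [ 0.4763 -0.33    0.0255] [274. 211.]
tray_step 0.68 [ 0.4552 -0.2564  0.04  ] [245. 218.]
tray_grooves 0.82 [ 0.4706 -0.3261  0.0305] [273. 213.]
rake 0.88 [ 0.57   -0.1769  0.0919] [211. 168.]
rake 0.27 [ 0.4767 -0.3151  0.0375] [268. 210.]
rake_handle 0.75 [ 0.5635 -0.1746  0.0958] [210. 171.]
pin_1 0.7 [ 0.4797 -0.3166  0.0392] [269. 209.]
pin_1 0.63 [ 0.4703 -0.2871  0.0425] [257. 212.]
pin_1 0.63 [ 0.3096 -0.3549  0.0097] [284. 278.]
pin_1 0.58 [ 0.4551 -0.258   0.0409] [245. 218.]
screw_jar 0.96 [ 0.652  -0.3821  0.0858] [296. 136.]
wax_tin 0.64 [ 0.6704 -0.0221  0.0409] [153. 134.]
tape_measure 0.73 [ 0.4955 -0.5298  0.0429] [355. 202.]
tape_measure 0.61 [ 0.4765 -0.3135  0.0343] [268. 210.]
side 498.0354569702383 [0.51  0.715 0.96 ]
tray 0.56 [ 0.4742 -0.2939  0.0269] [252. 208.]
tray_step 0.62 [ 0.4728 -0.2891  0.0243] [253. 210.]
tray_grooves 0.71 [ 0.6535 -0.3595  0.065 ] [187. 185.]
tray_grooves 0.6 [ 0.4759 -0.2916  0.0304] [251. 208.]
rake 0.59 [ 0.575  -0.1542  0
[... 529 characters left out ...]
]
{'time': 1.0, 'qpos': array([-1.43100026e+00,  2.86312112e-01,  1.57667299e+00,  1.30489129e-05,
        1.27858335e+00, -1.49993669e-01]), 'dq': array([-0.00094166,  0.00059331, -0.00021992,  0.00028808,  0.00180568,
       -0.00046695]), 'joint_efforts': array([ 4.68822600e-05, -4.05973005e+01, -2.92946327e+01, -9.94089896e-05,
        5.44091545e-04,  7.30828219e-06]), 'eef_pos': array([ 0.19291717, -0.64684619,  0.25333143]), 'tcp_rot': array([9.89521362e-01, 1.44386543e-01, 6.18612149e-06, 1.21319481e-05]), 'contact_force': array([-0.09349153, -1.15611985,  0.03035532]), 'wrist_torque': array([-0.01901823,  0.0225611 ,  0.01675444]), 'finger_force': 0.0, 'opening': 1.0011346435676476}
```

View pics/top0.png

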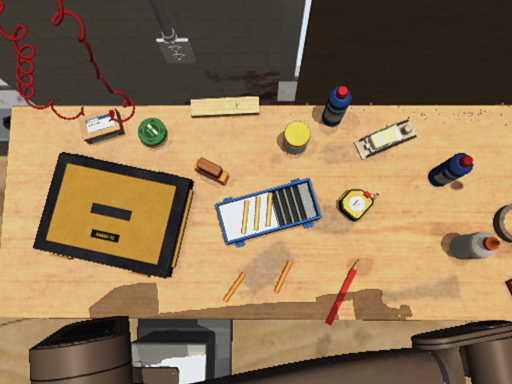

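View pics/side0.png

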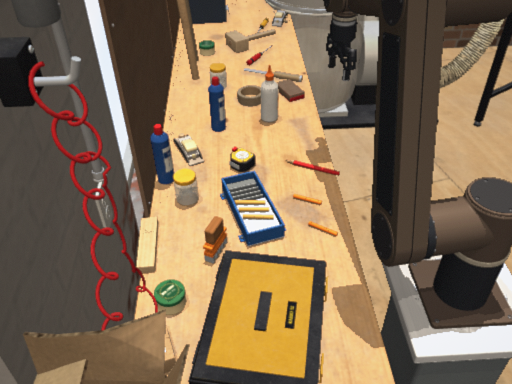

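```bash
python3 - <<'E'
from h import *
p=shot('top');q=shot('side')
def mask(p,lo,hi,roi):
    hsv=cv2.cvtColor(p['color'],cv2.COLOR_RGB2HSV);m=cv2.inRange(hsv,lo,hi);k=np.zeros_like(m);x0,y0,x1,y1=roi;k[y0:y1,x0:x1]=255
    return m&k
def rect(p,m,z):
    v,u=np.nonzero(m);P=np.array([ray(p,a,b,z)[:2] for a,b in zip(u,v)])*1000
    r=cv2.minAreaRect(P.astype(np.float32));b=cv2.boxPoints(r);return r,b.round(1).tolist(),len(u)
for n,c,roi in(('top',p,(205,170,330,250)),('side',q,(215,165,290,250))):
    m=mask(c,(95,120,50),(125,255,255),roi);print(n,'blue',rect(c,m,.046))
for n,c,roi in(('top',p,(190,152,235,190)),('side',q,(195,210,232,265))):
    m=mask(c,(3,90,40),(18,255,255),roi);print(n,'rake',rect(c,m,.1))
a=p['color'][145:255,185:335];b=q['color'][160:270,160:310]
im=np.vstack([cv2.resize(x,(750,550)) for x in(a,)])
cv2.imwrite('pics/crop1.png',im[:,:,::-1])
im=cv2.resize(b,(750,550));cv2.imwrite('pics/crop2.png',im[:,:,::-1])
E
```

```text
top blue (((469.9864196777344, -314.8524169921875), (122.7928695678711, 241.4386444091797), 15.843926429748535), [[378.0, -215.5], [443.8999938964844, -447.70001220703125], [562.0, -414.20001220703125], [496.1000061035156, -182.0]], 740)
side blue (((482.93585205078125, -286.751220703125), (122.66581726074219, 277.3751220703125), 15.617380142211914), [[386.5, -169.6999969482422], [461.20001220703125, -436.79998779296875], [579.2999877929688, -403.79998779296875], [504.70001220703125, -136.6999969482422]], 1080)
top rake (((563.52099609375, -179.54754638671875), (90.35932922363281, 106.89620971679688), 0.052798666059970856), [[518.2999877929688, -126.0999984741211], [518.4000244140625, -233.0], [608.7000122070312, -233.0], [608.7000122070312, -126.0999984741211]], 1550)
side rake (((577.66796875, -124.79778289794922), (183.80784606933594, 91.36219787597656), 88.9011459350586), [[530.2000122070312, -215.8000030517578], [621.5999755859375, -217.60000610351562], [625.0999755859375, -33.79999923706055], [533.7999877929688, -32.0]], 1362)
```

View pics/crop1.png

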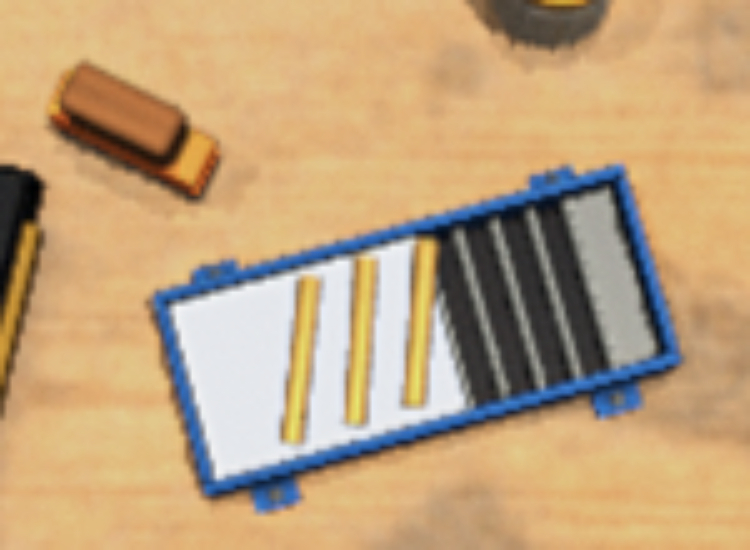

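View pics/crop2.png

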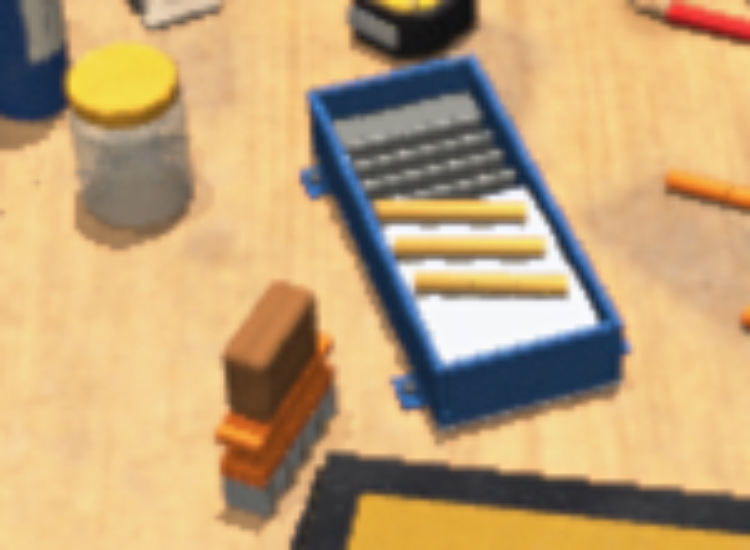

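```bash
cat > fit.py <<'E'
from h import *
from scipy.optimize import least_squares
def fit(obs,dims,z,x0):
    L,W=dims;C=np.array([[-L/2,W/2],[L/2,W/2],[L/2,-W/2],[-L/2,-W/2]])
    def f(s):
        c,n=np.cos(s[2]),np.sin(s[2]);P=C@np.array([[c,n],[-n,c]])+s[:2]
        return np.concatenate([(px(p,[*a,z])-o) for p,O in obs for a,o in zip(P,O)]).ravel()
    r=least_squares(f,x0);return r.x,r.fun.reshape(-1,2).round(1).tolist()
E
python3 - <<'E'
from fit import *
p=shot('top');q=shot('side')
T=lambda L,o:np.array(L)/5+np.array(o)-.4
top=T([(155,298),(620,168),(680,362),(210,492)],(185,145));sd=T([(310,95),(472,60),(622,328),(440,362)],(160,160))
# tray corner order: (-x,+y),(+x,+y),(+x,-y),(-x,-y); tray x -> image right, y -> image up (top)
sd=sd[[3,0,1,2]]
x0=[.47,-.315,np.radians(-74)]
for o in([(p,top)],[(q,sd)],[(p,top),(q,sd)]):
    x,r=fit(o,(.244,.104),.046,x0);print('tray',x.round(4),np.degrees(x[2]).round(2),r)
t=x
# rake handle top; rake y along image long axis
hp=T([(80,60),(190,124),(168,163),(62,104)],(185,145))
hs=T([(225,358),(288,281),(314,295),(255,372)],(160,160))
o=[(p,hp)]
x,r=fit(o,(.06,.026),.1,[.565,-.178,np.radians(-117)]);print('rake',x.round(4),np.degrees(x[2]).round(2),r)
pl=T([(222,433),(325,338)],(160,160))
for z,n,(u,v) in[(.1,'hs',hs.mean(0))]: print(ray(q,u,v,z))
# pins
for a,b in[((310,278),(292,442)),((367,258),(355,425)),((428,238),(413,405))]:
    A,B=[ray(p,*T([k],(185,145))[0],.036)[:2] for k in(a,b)]
    c,s=np.cos(t[2]),np.sin(t[2]);M=np.array([[c,s],[-s,c]])
    print('pin tray',(M@(A-t[:2])).round(4),(M@(B-t[:2])).round(4))
E
```

```text
tray [ 0.4742 -0.314  -1.2941] -74.15 [[-0.8, -0.6], [0.8, -0.9], [0.9, 0.2], [-0.9, 1.2]]
tray [ 0.4757 -0.3067 -1.2967] -74.3 [[-0.7, 2.4], [-0.9, -1.1], [0.6, -1.7], [0.9, -0.4]]
tray [ 0.4748 -0.312  -1.2957] -74.24 [[-1.6, -0.9], [0.1, -1.1], [0.1, 0.1], [-1.7, 0.8], [-0.4, 0.9], [-0.6, -2.3], [0.8, -2.8], [1.1, -1.9]]
rake [ 0.5715 -0.174  -2.0785] -119.09 [[0.9, -0.0], [0.5, -1.0], [-0.5, 0.6], [-1.0, 0.4]]
[ 0.57376039 -0.16048953  0.1       ]
pin tray [-0.0422  0.0392] [-0.0725 -0.0375]
pin tray [-0.012   0.0412] [-0.0402 -0.0377]
pin tray [0.0201 0.0427] [-0.0099 -0.0359]
```

```bash
cat > iou.py <<'E'
from h import *
from scipy.optimize import minimize
S=8
def hull(P): return cv2.convexHull(np.array(P,np.float32))[:,0]
def fill(poly,roi):
    m=np.zeros(((roi[3]-roi[1])*S,(roi[2]-roi[0])*S),np.uint8)
    a=(np.array(poly)+.5-np.array(roi[:2]))*S-.5
    cv2.fillPoly(m,[np.round(a*16).astype(np.int32)],255,shift=4);return m>0
def box(p,s,x,y,z):
    c,n=np.cos(s[2]),np.sin(s[2])
    return [px(p,[s[0]+c*a-n*b,s[1]+n*a+c*b,k]) for k in z for a,b in((x[0],y[0]),(x[1],y[0]),(x[1],y[1]),(x[0],y[1]))]
def up(p,roi):
    c=p['color'][roi[1]:roi[3],roi[0]:roi[2]];c=cv2.resize(c,None,fx=S,fy=S,interpolation=cv2.INTER_LINEAR);return cv2.cvtColor(c,cv2.COLOR_RGB2HSV)
def tray_cost(p,obs,roi):
    def f(s):
        o=fill(hull(box(p,s,(-.122,.122),(-.052,.052),(0,.046))),roi)
        i=fill(hull(box(p,s,(-.116,.116),(-.046,.046),(.046,))),roi)&fill(hull(box(p,s,(-.116,.116),(-.046,.046),(.029,))),roi)
        m=o&~i;return 1-(m&obs).sum()/(m|obs).sum()
    return f
def rake_cost(p,obs,roi,z0=0,parts=('b','p','h')):
    def f(s):
        m=fill(hull(box(p,s,(-.013,.013),(-.03,.03),(z0+.056,z0+.1))),roi)|fill(hull(box(p,s,(-.013,.013),(-.042,.042),(z0+.046,z0+.056))),roi)
        return 1-(m&obs).sum()/(m|obs).sum()
    return f
def opt(f,x0):
    r=minimize(f,x0,method='Nelder-Mead',options=dict(initial_simplex=np.array([x0]+[np.array(x0)+d for d in np.diag([.006,.006,.04])]),xatol=2e-4,fatol=1e-4));return r.x,r.fun
def clean(m):
    n,l,st,_=cv2.connectedComponentsWithStats(m.astype(np.uint8));return l==1+np.argmax(st[1:,4])
def blue(p,roi):
    return clean(cv2.inRange(up(p,roi),(98,110,40),(125,255,255))>0)
E
python3 - <<'E'
from iou import *
p=shot('top');q=shot('side')
out=[]
for n,c,roi in(('top',p,(205,170,330,250)),('side',q,(215,165,290,250))):
    o=blue(c,roi)
    x,v=opt(tray_cost(c,o,roi),[.474,-.314,-1.294]);print(n,x.round(4),np.degrees(x[2]).round(2),round(v,3));out.append(x)
for n,c,roi in(('top',p,(190,152,235,190)),('side',q,(195,210,232,265))):
    h=up(c,roi);m=clean((cv2.inRange(h,(0,130,40),(15,255,255))>0))
    x,v=opt(rake_cost(c,m,roi),[.5715,-.174,-2.078]);print(n,x.round(4),np.degrees(x[2]).round(2),round(v,3))
    mm=rake_cost;g=(m*255).astype(np.uint8);cv2.imwrite('pics/m_%s.png'%n,g)
for n,t in(('jar','screw_jar'),):
  pass
E
```

```text
top [ 0.4755 -0.3128 -1.2985] -74.4 0.345
side [ 0.4763 -0.3047 -1.3024] -74.62 0.271
top [ 0.5704 -0.1736 -3.6184] -207.32 0.176
side [ 0.5655 -0.1494 -2.157 ] -123.59 0.506
```

```bash
python3 - <<'E'
from iou import *
p=shot('top');q=shot('side')
def ov(c,roi,s,r):
    im=cv2.resize(c['color'][roi[1]:roi[3],roi[0]:roi[2]],None,fx=S*.8,fy=S*.8,interpolation=cv2.INTER_CUBIC)[:,:,::-1].copy()
    k=S*.8
    def L(P,col): cv2.polylines(im,[np.round((np.array(P)+.5-roi[:2])*k-.5).astype(np.int32)],True,col,1)
    L(box(c,s,(-.122,.122),(-.052,.052),(.046,)),(0,0,255));L(box(c,s,(-.122,.122),(-.052,.052),(0,)),(0,255,0));L(box(c,s,(-.116,.116),(-.046,.046),(.046,)),(255,0,255))
    L(box(c,r,(-.013,.013),(-.03,.03),(.1,)),(0,0,255));L(box(c,r,(-.013,.013),(-.042,.042),(.056,)),(0,255,0));L(box(c,r,(-.013,.013),(-.042,.042),(0,)),(255,0,255))
    return im
A=ov(p,(190,150,325,250),[.4745,-.3135,-1.297],[.5705,-.1735,-2.08])
B=ov(q,(195,165,290,265),[.4745,-.3135,-1.297],[.5705,-.1735,-2.08])
print(A.shape,B.shape)
cv2.imwrite('pics/ovA.png',A[:600,:800]);cv2.imwrite('pics/ovB.png',cv2.resize(B,None,fx=.93,fy=.93))
E
```

```text
(640, 864, 3) (640, 608, 3)
```

View pics/ovA.png

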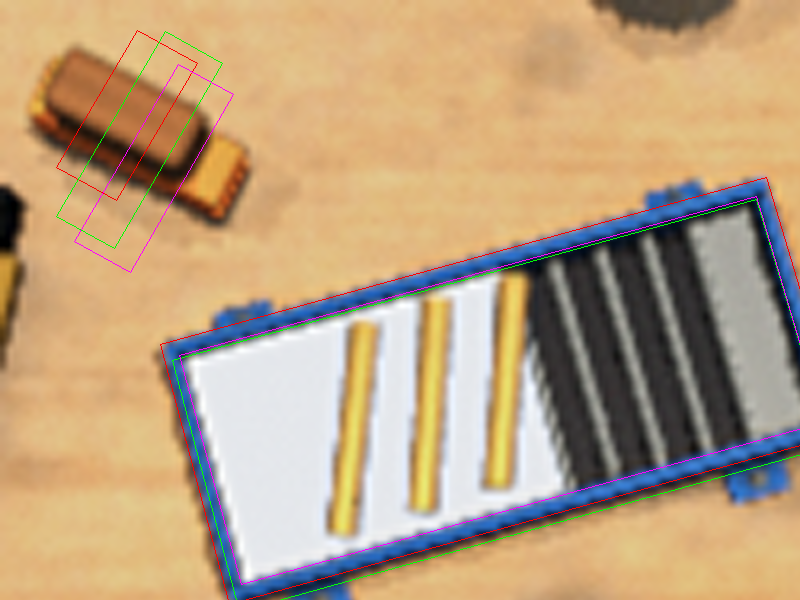

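View pics/ovB.png

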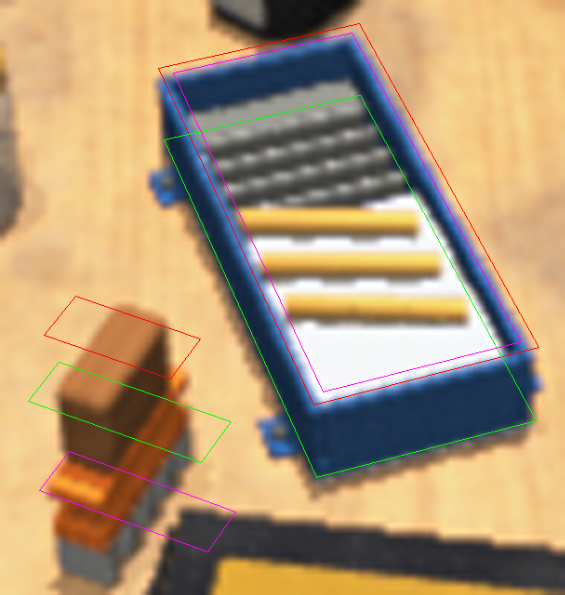

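```bash
cat >> h.py <<'E'
def go(pos,yaw_y,s=None):
    """deltas (tool z turn deg, shift mm) to bring TCP to pos with tool y at world yaw (deg, mod 180)"""
    s=s or ctrl.get_state();r=R.from_quat(s['tcp_rot']);M=r.as_matrix()
    cur=np.degrees(np.arctan2(M[1,1],M[0,1]));d=(yaw_y-cur+90)%180-90
    print('yaw now %.2f turn z %.2f shift'%(cur,-d),(M.T@(np.array(pos)-s['eef_pos'])*1000).round(1),'pos',s['eef_pos'].round(4),'tilt z',M[:,2].round(4),'F',s['contact_force'].round(2),'t',round(s['time'],2))
E
python3 - <<'E'
from iou import *
p=shot('top');q=shot('side')
for n,c,roi in(('top',p,(190,152,235,190)),('side',q,(195,205,232,265))):
    h=up(c,roi);m=clean(((h[:,:,0]<=14)&(h[:,:,1]>120)))
    x,v=opt(rake_cost(c,m,roi),[.5715,-.174,-.5]);print(n,x.round(4),np.degrees(x[2]).round(2),round(v,3))
go([.571,-.174,.16],-28.5)
E
```

```text
top [ 0.5695 -0.1739 -0.4785] -27.41 0.179
side [ 0.5734 -0.1478 -0.4308] -24.68 0.187
yaw now -73.40 turn z -44.90 shift [ 497.4 -345.1   93.3] pos [ 0.1929 -0.6468  0.2533] tilt z [ 0. -0. -1.] F [ 0.37 -0.13 -0.1 ] t 1.5
```

The manual's scale: shifts go in shares of 800 mm and turns go in shares of 180 degrees. Converting my numbers, 497 mm / 800 = 0.6213, -345 mm / 800 = -0.4313, -45 degrees / 180 = -0.25.

>>> {"method": "send_rows", "body": {"rows": "0 0 -0.25 0.6213 -0.4313 0 0.2;0 0 -0.25 0.6213 -0.4313 0 0.2;0 0 -0.25 0.6213 -0.4313 0 0.2;0 0 -0.25 0.6213 -0.4313 0 0.2;0 0 -0.25 0.6213 -0.4313 0 0.2;0 0 -0.25 0.6213 -0.4313 0.075 0.2;0 0 -0.25 0.6213 -0.4313 0.075 0.2;0 0 -0.25 0.6213 -0.4313 0.075 0.2", "grip_force": 40}}

```text
time: 2.5
eef_pos: [0.5038, -0.2576, 0.2158]
tcp_rot: [0.859, 0.512, 0.0, 0.001]
contact_force: [0.8, -1.0, -0.1]
opening: 0.6
finger_force: 0.0
```

>>> {"method": "send_rows", "body": {"rows": "0 0 0 0 0 0 0.2;0 0 0 0 0 0 0.2;0 0 0 0 0 0 0.2;0 0 0 0 0 0 0.2"}}

```text
time: 3.0
eef_pos: [0.5022, -0.2605, 0.2161]
tcp_rot: [0.859, 0.511, 0.0, 0.0]
contact_force: [0.3, -0.2, 1.2]
opening: 0.599
finger_force: 0.0
```

```bash
python3 - <<'E'
from h import *
go([.571,-.173,.15],-28.5)
E
```

```text
yaw now -28.52 turn z -0.02 shift [109.8  18.7  66.1] pos [ 0.5022 -0.2605  0.2161] tilt z [ 6.e-04 -5.e-04 -1.e+00] F [ 0.27 -0.15  1.23] t 3.0
```

Converted, 110 mm / 800 = 0.1375, 66 mm / 800 = 0.0825.

>>> {"method": "send_rows", "body": {"rows": "0 0 0 0.0688 0.0113 0.0375 0.2;0 0 0 0.1375 0.0238 0.0825 0.2;0 0 0 0.1375 0.0238 0.0825 0.2;0 0 0 0.1375 0.0238 0.0825 0.2;0 0 0 0.1375 0.0238 0.0825 0.2"}}

```text
time: 3.62
eef_pos: [0.5719, -0.1731, 0.1512]
tcp_rot: [0.859, 0.511, 0.001, 0.001]
contact_force: [0.1, 0.7, -0.6]
opening: 0.597
finger_force: 0.0
```

```bash
python3 - <<'E'
from iou import *
go([.571,-.173,.083],-28.5)
p=shot('top');q=shot('side')
A=cv2.resize(p['color'][120:210,150:270],(480,360),interpolation=cv2.INTER_CUBIC)
B=cv2.resize(q['color'][160:270,165:265],(320,352),interpolation=cv2.INTER_CUBIC)
im=np.zeros((360,800,3),np.uint8);im[:,:480]=A;im[:352,480:]=B
cv2.imwrite('pics/hov.png',im[:,:,::-1])
E
```

```text
yaw now -28.50 turn z 0.00 shift [-0.3 -1.  68.2] pos [ 0.5719 -0.1731  0.1512] tilt z [ 0.0022 -0.0014 -1.    ] F [ 0.1   0.71 -0.57] t 3.62
```

View pics/hov.png

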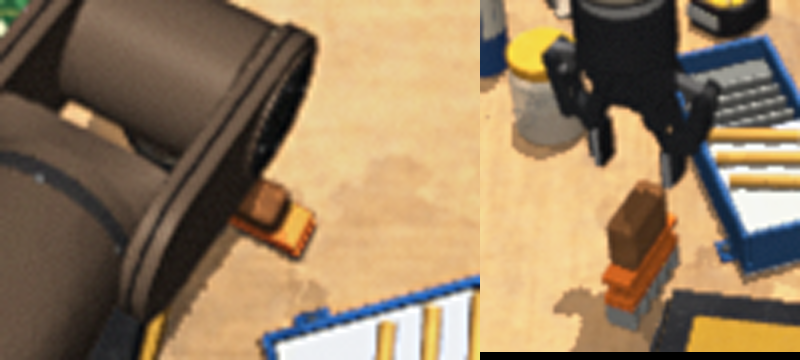

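```bash
python3 - <<'E'
from h import *
q=shot('side');y=np.radians(-28.5);d=np.array([np.cos(y),np.sin(y),0])
c=np.array([.5719,-.1731,0])
for z in(.129,.135): print([px(q,c+[0,0,z]+k*d).round(1) for k in(-.027,-.04,0,.027,.04)])
print(px(q,[.5705,-.174,.1]), ray(q,214.0,223.5,.1))
E
```

```text
[array([223.5, 215.9]), array([228.3, 217.5]), array([213.7, 212.7]), array([204.1, 209.6]), array([199.5, 208.1])]
[array([223.4, 214.1]), array([228.1, 215.7]), array([213.5, 210.9]), array([203.9, 207.8]), array([199.3, 206.3])]
[215.05687503 220.99945124] [ 0.57305662 -0.16534428  0.1       ]
```

Converted, 68 mm / 800 = 0.085, 55 mm / 800 = 0.0688.

>>> {"method": "send_rows", "body": {"rows": "0 0 0 0 0 0.0375 0.2;0 0 0 0 0 0.0688 0.2;0 0 0 0 0 0.085 0.2;0 0 0 0 0 0.085 0.2;0 0 0 0 0 0.085 0.2"}}

```text
time: 4.4
eef_pos: [0.5725, -0.172, 0.083]
tcp_rot: [0.859, 0.512, 0.001, 0.001]
contact_force: [0.3, 0.7, -0.1]
opening: 0.601
finger_force: 0.0
```

>>> {"method": "send_rows", "body": {"rows": "0 0 0 0 0 0 0;0 0 0 0 0 0 -0.2;0 0 0 0 0 0 -0.4;0 0 0 0 0 0 -0.6;0 0 0 0 0 0 -0.8;0 0 0 0 0 0 -1;0 0 0 0 0 0 -1;0 0 0 0 0 0 -1"}}

```text
time: 5.4
eef_pos: [0.5721, -0.1717, 0.082]
tcp_rot: [0.859, 0.512, 0.0, 0.0]
contact_force: [0.6, -0.3, 4.5]
opening: 0.301
finger_force: 40.1
```

```bash
python3 - <<'E'
from h import *
go([.571,-.173,.15],-28.5)
E
```

```text
yaw now -28.40 turn z 0.10 shift [ -1.7  -0.2 -68. ] pos [ 0.5721 -0.1717  0.082 ] tilt z [ 1.e-03 -5.e-04 -1.e+00] F [ 0.61 -0.26  4.55] t 5.4
```

Converted, -68 mm / 800 = -0.085, -40 mm / 800 = -0.05.

>>> {"method": "send_rows", "body": {"rows": "0 0 0 0 0 -0.0188 -1;0 0 0 0 0 -0.05 -1;0 0 0 0 0 -0.085 -1;0 0 0 0 0 -0.085 -1;0 0 0 0 0 -0.085 -1", "grip_force": 80}}

```text
time: 6.02
eef_pos: [0.5706, -0.1709, 0.1481]
tcp_rot: [0.859, 0.512, -0.001, -0.001]
contact_force: [-0.4, 0.1, -3.2]
opening: 0.297
finger_force: 79.8
```

```bash
python3 - <<'E'
from h import *
go([.4483,-.2201,.15],-74.3)
E
```

```text
yaw now -28.39 turn z 45.91 shift [-101.4  -84.2   -1.6] pos [ 0.5706 -0.1709  0.1481] tilt z [-0.0028  0.0014 -1.    ] F [-0.38  0.05 -3.22] t 6.03
```

Converted, -101 mm / 800 = -0.1263, -85 mm / 800 = -0.1063, 46 degrees / 180 = 0.2556.

>>> {"method": "send_rows", "body": {"rows": "0 0 0.0556 -0.025 -0.0213 0 -1;0 0 0.1111 -0.05 -0.0425 0 -1;0 0 0.1667 -0.0813 -0.0675 0 -1;0 0 0.2222 -0.1063 -0.0875 0 -1;0 0 0.2556 -0.1263 -0.105 0 -1;0 0 0.2556 -0.1263 -0.105 0 -1;0 0 0.2556 -0.1263 -0.105 0 -1;0 0 0.2556 -0.1263 -0.105 0 -1"}}

```text
time: 7.02
eef_pos: [0.4502, -0.2201, 0.1493]
tcp_rot: [0.991, 0.136, -0.0, -0.0]
contact_force: [0.3, 0.1, -3.8]
opening: 0.29
finger_force: 79.6
```

```bash
python3 - <<'E'
from iou import *
go([.4483,-.2201,.13],-74.3)
p=shot('top');q=shot('side')
# bias of side at the tray: best row/col shift unknown; draw model in side view with rake from tcp
s=ctrl.get_state();e=s['eef_pos'];roi=(205,160,300,260);k=5.9
im=cv2.resize(q['color'][roi[1]:roi[3],roi[0]:roi[2]],None,fx=k,fy=k,interpolation=cv2.INTER_CUBIC)[:,:,::-1].copy()
b=np.array([0,2.0])
def L(P,col): cv2.polylines(im,[np.round((np.array(P)+b+.5-roi[:2])*k-.5).astype(np.int32)],True,col,1)
t=[.4745,-.3135,np.radians(-74.3)];z=e[2]-.082;r=[e[0],e[1],np.radians(-74.3)]
L(box(q,t,(-.122,.122),(-.052,.052),(.046,)),(0,0,255));L(box(q,t,(-.116,.116),(-.046,.046),(.03,)),(255,0,255));L(box(q,t,(-.122,.122),(-.052,.052),(0,)),(0,255,0))
L(box(q,r,(-.013,.013),(-.03,.03),(z+.056,)),(0,0,255));L(box(q,r,(-.013,.013),(-.042,.042),(z+.046,)),(0,255,0));L(box(q,r,(-.013,.013),(-.042,.042),(z,)),(255,0,255))
cv2.imwrite('pics/hov2.png',im)
np.save('q1.npy',q['color']);np.save('p1.npy',p['color'])
E
```

```text
yaw now -74.32 turn z -0.02 shift [-1.8 -0.5 19.3] pos [ 0.4502 -0.2201  0.1493] tilt z [-4.e-04  5.e-04 -1.e+00] F [ 0.27  0.14 -3.84] t 7.03
```

View pics/hov2.png

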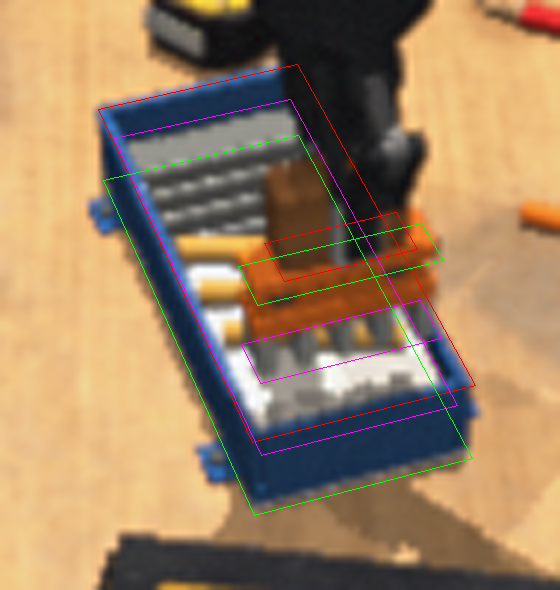

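```bash
python3 - <<'E'
from iou import *
q=shot('side');p=shot('top');s=ctrl.get_state();e=s['eef_pos'];z=e[2]-.082
yaw=np.radians(-74.3);c,n=np.cos(yaw),np.sin(yaw);t=np.array([.4745,-.3135])
W=lambda o,x,y,h:np.array([o[0]+c*x-n*y,o[1]+n*x+c*y,h])
def prof(cam,col,r0,r1):
    h=cv2.cvtColor(cam['color'],cv2.COLOR_RGB2HSV)
    print('col',col,' '.join('%d:%s'%(r,'/'.join(map(str,h[r,col]))) for r in range(r0,r1)))
for y in(.02,-.02):
    P=[px(q,W(t,-.116,y,.046)),px(q,W(t,-.122,y,.046)),px(q,W(t,-.122,y,0))];print('tray near wall y',y,[a.round(1) for a in P]);col=int(round(P[1][0]));prof(q,col,int(P[0][1])-3,int(P[2][1])+6)
for y in(.037,):
    P=[px(q,W(e,-.013,y,z+k)) for k in(.056,.046,.034,0)];print('rake',[a.round(1) for a in P]);col=int(round(P[0][0]));prof(q,col,int(P[0][1])-8,int(P[3][1])+6)
# far wall rim in side, step of brightness
P=[px(q,W(t,.122,.02,.046)),px(q,W(t,.116,.02,.046))];print('far',P);prof(q,int(round(P[0][0])),int(P[0][1])-4,int(P[0][1])+10)
for y in(.02,-.02):
  P=[px(p,W(t,-.122,y,.046)),px(p,W(t,-.116,y,.046))];print('top near',P);r=int(round(P[0][1]));h=cv2.cvtColor(p['color'],cv2.COLOR_RGB2HSV);print([(u,*h[r,u]) for u in range(int(P[0][0])-5,int(P[0][0])+9)])
E
```

```text
tray near wall y 0.02 [array([258.3, 227.9]), array([259.1, 229.5]), array([259.2, 241.8])]
col 259 224:24/21/192 225:26/19/190 226:21/23/142 227:16/27/123 228:18/25/124 229:150/3/97 230:110/104/86 231:107/166/83 232:106/173/78 233:106/167/78 234:106/166/77 235:106/165/79 236:106/169/77 237:106/164/76 238:106/171/76 239:106/170/75 240:106/171/76 241:106/167/78 242:109/78/91 243:14/61/108 244:15/110/125 245:15/117/148 246:15/120/159
tray near wall y -0.02 [array([272.8, 224.3]), array([273.6, 225.8]), array([273.4, 238.1])]
col 274 221:16/16/233 222:19/19/232 223:18/27/189 224:18/26/164 225:15/24/129 226:112/64/91 227:107/166/86 228:107/172/80 229:107/168/79 230:106/176/77 231:106/165/79 232:107/173/78 233:106/169/80 234:107/166/80 235:106/176/77 236:106/182/77 237:106/173/78 238:108/95/83 239:13/60/107 240:16/115/126 241:15/123/154 242:15/124/161 243:15/121/139
rake [array([250.1, 205.8]), array([250.1, 208.8]), array([250.2, 212.3]), array([250.5, 222. ])]
col 250 197:13/104/76 198:12/126/69 199:13/146/68 200:15/165/93 201:12/198/126 202:11/212/167 203:11/212/186 204:11/217/197 205:
[... 1462 characters left out ...]
910547])]
[(217, np.uint8(14), np.uint8(82), np.uint8(99)), (218, np.uint8(13), np.uint8(89), np.uint8(109)), (219, np.uint8(13), np.uint8(88), np.uint8(107)), (220, np.uint8(12), np.uint8(85), np.uint8(90)), (221, np.uint8(9), np.uint8(53), np.uint8(48)), (222, np.uint8(11), np.uint8(73), np.uint8(49)), (223, np.uint8(12), np.uint8(90), np.uint8(93)), (224, np.uint8(14), np.uint8(93), np.uint8(107)), (225, np.uint8(13), np.uint8(87), np.uint8(109)), (226, np.uint8(13), np.uint8(91), np.uint8(107)), (227, np.uint8(13), np.uint8(88), np.uint8(84)), (228, np.uint8(13), np.uint8(93), np.uint8(44)), (229, np.uint8(10), np.uint8(88), np.uint8(26)), (230, np.uint8(14), np.uint8(97), np.uint8(29))]
```

```bash
python3 - <<'E'
from iou import *
q=shot('side');s=ctrl.get_state();e=s['eef_pos'];z=e[2]-.082
yaw=np.radians(-74.3);c,n=np.cos(yaw),np.sin(yaw);t=np.array([.4745,-.3135])
W=lambda o,x,y,h:np.array([o[0]+c*x-n*y,o[1]+n*x+c*y,h])
h=cv2.cvtColor(q['color'],cv2.COLOR_RGB2HSV)
def row(tag,pts,a=-6,b=7):
    P=[px(q,w) for w in pts];r=int(round(P[0][1]+1.4));u=int(round(P[0][0]))
    print(tag,[k.round(1).tolist() for k in P],'row',r,' '.join('%d:%s'%(i,'/'.join(map(str,h[r,i]))) for i in range(u+a,u+b)))
for x in(-.11,-.085):
  row('L%.3f'%x,[W(t,x,.052,.046),W(t,x,.046,.046)])
  row('R%.3f'%x,[W(t,x,-.052,.046),W(t,x,-.046,.046)])
row('plateL',[W(e,-.013,.042,z+.051)]);row('plateR',[W(e,-.013,-.042,z+.051)])
row('headL',[W(e,-.013,.042,z+.024)]);row('headR',[W(e,-.013,-.042,z+.024)])
go([.4483,-.2201,.13],-74.3)
E
```

```text
L-0.110 [[245.8, 229.3], [248.0, 228.8]] row 231 240:15/111/149 241:5/35/80 242:109/144/62 243:106/173/62 244:107/165/62 245:106/173/75 246:107/165/105 247:110/84/118 248:12/8/151 249:15/26/179 250:16/21/133 251:120/8/100 252:109/38/115
R-0.110 [[283.4, 219.9], [281.3, 220.4]] row 221 277:18/27/223 278:0/5/103 279:108/148/57 280:107/184/97 281:107/167/150 282:114/77/149 283:13/90/193 284:16/124/232 285:16/116/231 286:16/113/228 287:15/113/224 288:16/113/227 289:16/117/228
L-0.085 [[242.9, 222.9], [245.0, 222.4]] row 224 237:13/101/124 238:115/70/62 239:107/177/62 240:107/169/59 241:106/184/65 242:106/173/109 243:107/149/174 244:109/87/200 245:105/20/230 246:110/3/248 247:100/3/246 248:33/11/227 249:19/23/154
R-0.085 [[280.0, 213.7], [277.9, 214.3]] row 215 274:20/25/153 275:30/7/73 276:38/11/89 277:90/11/93 278:108/59/113 279:168/30/146 280:15/119/232 281:16/121/234 282:16/120/228 283:15/120/225 284:16/115/224 285:15/111/223 286:15/107/221
plateL [[248.2, 207.8]] row 209 242:18/168/216 243:18/166/218 244:18/169/211 245:16/184/182 246:12/208/151 247:11/215/128 248:11/216/152 249:11/21
[... 179 characters left out ...]
/183/145 279:13/123/162 280:15/99/195 281:16/102/192 282:16/105/192 283:15/109/191 284:16/109/188 285:15/105/191 286:15/105/194
headL [[248.4, 215.6]] row 217 242:12/21/210 243:16/127/156 244:17/167/151 245:18/158/142 246:19/98/96 247:12/68/82 248:11/147/118 249:11/137/132 250:10/116/117 251:10/82/118 252:14/149/118 253:15/121/99 254:14/45/74
headR [[279.5, 208.0]] row 209 274:12/216/144 275:11/216/145 276:12/221/143 277:11/214/143 278:11/164/159 279:14/115/195 280:15/103/212 281:15/102/211 282:15/103/217 283:15/107/221 284:15/108/218 285:15/102/200 286:15/96/193
yaw now -74.36 turn z -0.06 shift [-1.6 -0.6 19.6] pos [ 0.45   -0.2202  0.1496] tilt z [-0.  0. -1.] F [ 0.02 -0.4  -3.31] t 7.28
```

Converted, 22 mm / 800 = 0.0275, -1.6 mm / 800 = -0.002.

>>> {"method": "send_rows", "body": {"rows": "0 0 0 -0.002 -0.0008 0.0063 -1;0 0 0 -0.002 -0.0008 0.015 -1;0 0 0 -0.002 -0.0008 0.0238 -1;0 0 0 -0.002 -0.0008 0.0275 -1;0 0 0 -0.002 -0.0008 0.0275 -1;0 0 0 -0.002 -0.0008 0.0275 -1"}}

```text
time: 8.02
eef_pos: [0.4482, -0.2204, 0.1279]
tcp_rot: [0.991, 0.136, 0.0, 0.0]
contact_force: [0.4, 0.5, -2.6]
opening: 0.293
finger_force: 79.6
```

Converted, 0.8 mm / 800 = 0.001, 0.4 mm / 800 = 0.0005.

>>> {"method": "send_rows", "body": {"rows": "0 0 0 0 0 0.0005 -1;0 0 0 0 0 0.001 -1;0 0 0 0 0 0.001 -1"}}

```text
time: 8.4
eef_pos: [0.4481, -0.2202, 0.1269]
tcp_rot: [0.991, 0.136, 0.0, 0.0]
contact_force: [0.6, 0.5, -3.1]
opening: 0.299
finger_force: 79.6
```

```bash
python3 - <<'E'
from h import *
go([.4483,-.2201,.115],-74.3)
E
```

```text
yaw now -74.39 turn z -0.09 shift [ 0.2 -0.1 11.9] pos [ 0.4481 -0.2202  0.1269] tilt z [ 1.e-04 -0.e+00 -1.e+00] F [ 0.59  0.49 -3.14] t 8.4
```

Converted, 1 mm / 800 = 0.0013, 0.5 mm / 800 = 0.0006.

>>> {"method": "send_rows", "body": {"rows": "0 0 0 0 0 0.0006 -1;0 0 0 0 0 0.0013 -1;0 0 0 0 0 0.0013 -1"}}

```text
time: 8.78
eef_pos: [0.448, -0.2202, 0.1257]
tcp_rot: [0.991, 0.136, -0.0, -0.0]
contact_force: [0.6, 0.1, -1.9]
opening: 0.292
finger_force: 79.6
```

Converted, 0.8 mm / 800 = 0.001, 0.4 mm / 800 = 0.0005.

>>> {"method": "send_rows", "body": {"rows": "0 0 0 0 0 0.0005 -1;0 0 0 0 0 0.001 -1;0 0 0 0 0 0.001 -1"}}

```text
time: 9.15
eef_pos: [0.448, -0.2202, 0.125]
tcp_rot: [0.991, 0.136, -0.0, -0.0]
contact_force: [-0.8, 0.5, -2.9]
opening: 0.294
finger_force: 79.6
```

Converted, 2 mm / 800 = 0.0025, 1 mm / 800 = 0.0013.

>>> {"method": "send_rows", "body": {"rows": "0 0 0 0 0 0.0013 -1;0 0 0 0 0 0.0025 -1;0 0 0 0 0 0.0025 -1"}}

```text
time: 9.52
eef_pos: [0.448, -0.2202, 0.1229]
tcp_rot: [0.991, 0.136, -0.0, -0.0]
contact_force: [0.2, 0.1, -3.2]
opening: 0.296
finger_force: 79.6
```

>>> {"method": "send_rows", "body": {"rows": "0 0 0 0 0 0.001 -1;0 0 0 0 0 0.001 -1"}}

```text
time: 9.78
eef_pos: [0.448, -0.2202, 0.1222]
tcp_rot: [0.991, 0.136, -0.0, -0.0]
contact_force: [0.1, 0.1, -3.1]
opening: 0.296
finger_force: 79.6
```

Converted, 9.5 mm / 800 = 0.0119, 8.5 mm / 800 = 0.0106.

>>> {"method": "send_rows", "body": {"rows": "0 0 0 0 0 0.0038 -1;0 0 0 0 0 0.0075 -1;0 0 0 0 0 0.0106 -1;0 0 0 0 0 0.0119 -1;0 0 0 0 0 0.0119 -1"}}

```text
time: 10.4
eef_pos: [0.4481, -0.2203, 0.1128]
tcp_rot: [0.991, 0.136, 0.0, 0.0]
contact_force: [-0.7, -0.5, -3.7]
opening: 0.293
finger_force: 79.7
```

Now feel for the landing.

Converted, 0.8 mm / 800 = 0.001, 0.5 mm / 800 = 0.0006.

>>> {"method": "send_rows", "body": {"rows": "0 0 0 0 0 0.0006 -1;0 0 0 0 0 0.001 -1;0 0 0 0 0 0.001 -1"}}

```text
time: 10.78
eef_pos: [0.4482, -0.2204, 0.1124]
tcp_rot: [0.991, 0.136, 0.0, 0.0]
contact_force: [-1.6, 1.2, 0.2]
opening: 0.296
finger_force: 79.9
```

Converted, 0.3 mm / 800 = 0.0004.

>>> {"method": "send_rows", "body": {"rows": "0 0 0 0 0 0.0004 -1;0 0 0 0 0 0.0004 -1;0 0 0 0 0 0.0004 -1"}}

```text
time: 11.15
eef_pos: [0.4483, -0.2204, 0.1121]
tcp_rot: [0.991, 0.136, 0.0, 0.0]
contact_force: [-0.9, 0.7, 2.9]
opening: 0.292
finger_force: 80.3
```

Converted, 0.3 mm / 800 = 0.0004.

>>> {"method": "send_rows", "body": {"rows": "0 0 0 0 0 0.0004 -1;0 0 0 0 0 0.0004 -1;0 0 0 0 0 0.0004 -1"}}

```text
time: 11.52
eef_pos: [0.4483, -0.2204, 0.1119]
tcp_rot: [0.991, 0.136, 0.0, 0.0]
contact_force: [-2.1, 0.8, 4.5]
opening: 0.294
finger_force: 80.7
```

Converted, 15 mm / 800 = 0.0188, 13 mm / 800 = 0.0163.

>>> {"method": "send_rows", "body": {"rows": "0 0 0 0 0.0013 -0.0004 -1;0 0 0 0 0.0038 -0.0004 -1;0 0 0 0 0.0063 -0.0004 -1;0 0 0 0 0.0088 -0.0004 -1;0 0 0 0 0.0113 -0.0004 -1;0 0 0 0 0.0138 -0.0004 -1;0 0 0 0 0.0163 -0.0004 -1;0 0 0 0 0.0188 -0.0004 -1"}}

```text
time: 12.52
eef_pos: [0.4523, -0.2348, 0.1118]
tcp_rot: [0.991, 0.136, 0.0, -0.0]
contact_force: [-0.8, 2.1, 4.1]
opening: 0.294
finger_force: 80.7
```

Converted, 16 mm / 800 = 0.02, 14 mm / 800 = 0.0175.

>>> {"method": "send_rows", "body": {"rows": "0 0 0 0 0.0025 0 -1;0 0 0 0 0.005 0 -1;0 0 0 0 0.0075 0 -1;0 0 0 0 0.01 0 -1;0 0 0 0 0.0125 0 -1;0 0 0 0 0.015 0 -1;0 0 0 0 0.0175 0 -1;0 0 0 0 0.02 0 -1"}}

```text
time: 13.52
eef_pos: [0.4566, -0.2502, 0.1119]
tcp_rot: [0.991, 0.136, 0.0, -0.0]
contact_force: [0.4, 3.0, 6.2]
opening: 0.299
finger_force: 80.7
```

```bash
cat >> h.py <<'E'
def tr(T=(.4745,-.3135,np.radians(-74.3)),ref=.0825):
    s=ctrl.get_state();d=s['eef_pos'][:2]-np.array(T[:2]);c,n=np.cos(T[2]),np.sin(T[2]);F=s['contact_force']
    print('tray x %.1f y %.1f mm z %.2f'%(1e3*(c*d[0]+n*d[1]),1e3*(-n*d[0]+c*d[1]),1e3*(s['eef_pos'][2]-ref)),'Ftray',np.round([c*F[0]+n*F[1],-n*F[0]+c*F[1],F[2]],1),'t',round(s['time'],2))
E
python3 -c "
from h import *
tr();go([.5,-.3,.11],-74.3)"
```

```text
tray x -65.8 y -0.1 mm z 29.37 Ftray [-2.8  1.2  6.2] t 13.53
yaw now -74.41 turn z -0.11 shift [28.4 59.6  1.9] pos [ 0.4566 -0.2502  0.1119] tilt z [ 4.e-04  2.e-04 -1.e+00] F [0.38 3.01 6.18] t 13.53
```

Converted, 19.5 mm / 800 = 0.0244, 17 mm / 800 = 0.0213.

>>> {"method": "send_rows", "body": {"rows": "0 0 0 0 0.0025 -0.0005 -1;0 0 0 0 0.0056 -0.0005 -1;0 0 0 0 0.0088 -0.0005 -1;0 0 0 0 0.0119 -0.0005 -1;0 0 0 0 0.015 -0.0005 -1;0 0 0 0 0.0181 -0.0005 -1;0 0 0 0 0.0213 -0.0005 -1;0 0 0 0 0.0244 -0.0005 -1"}}

```text
time: 14.52
eef_pos: [0.4616, -0.269, 0.112]
tcp_rot: [0.991, 0.136, -0.0, -0.0]
contact_force: [-0.8, 2.4, 4.8]
opening: 0.292
finger_force: 80.6
```

```bash
python3 -c "
from h import *
tr()
q=shot('side');c=q['color'][165:265,205:300]
cv2.imwrite('pics/comb1.png',cv2.resize(c,None,fx=5.9,fy=5.9,interpolation=cv2.INTER_CUBIC)[:,:,::-1])"
```

```text
tray x -46.3 y -0.3 mm z 29.50 Ftray [-2.5 -0.2  4.8] t 14.53
```

Converted, 20 mm / 800 = 0.025, 2.5 mm / 800 = 0.0031.

>>> {"method": "send_rows", "body": {"rows": "0 0 0 0 0.0031 -0.0006 -1;0 0 0 0 0.0063 -0.0006 -1;0 0 0 0 0.0094 -0.0006 -1;0 0 0 0 0.0125 -0.0006 -1;0 0 0 0 0.0156 -0.0006 -1;0 0 0 0 0.0188 -0.0006 -1;0 0 0 0 0.0219 -0.0006 -1;0 0 0 0 0.025 -0.0006 -1"}}

```text
time: 15.58
eef_pos: [0.467, -0.2883, 0.1124]
tcp_rot: [0.991, 0.136, -0.0, 0.0]
contact_force: [-0.5, 0.9, 0.1]
opening: 0.292
finger_force: 80.3
```

```bash
python3 -c "
from h import *
tr()"
```

```text
tray x -26.3 y -0.4 mm z 29.92 Ftray [-1.  -0.3  0.1] t 15.57
```

Converted, 20 mm / 800 = 0.025, 17.5 mm / 800 = 0.0219.

>>> {"method": "send_rows", "body": {"rows": "0 0 0 0 0.0031 0 -1;0 0 0 0 0.0063 0 -1;0 0 0 0 0.0094 0 -1;0 0 0 0 0.0125 0 -1;0 0 0 0 0.0156 0 -1;0 0 0 0 0.0188 0 -1;0 0 0 0 0.0219 0 -1;0 0 0 0 0.025 0 -1"}}

```text
time: 16.58
eef_pos: [0.4724, -0.3075, 0.1125]
tcp_rot: [0.991, 0.136, -0.0, -0.0]
contact_force: [-0.1, 0.6, -0.6]
opening: 0.292
finger_force: 80.1
```

```bash
python3 -c "
from h import *
tr()"
```

```text
tray x -6.3 y -0.4 mm z 29.96 Ftray [-0.6  0.  -0.6] t 16.57
```

Converted, 17 mm / 800 = 0.0213, 15 mm / 800 = 0.0188.

>>> {"method": "send_rows", "body": {"rows": "0 0 0 0 0.0031 0 -1;0 0 0 0 0.0063 0 -1;0 0 0 0 0.0094 0 -1;0 0 0 0 0.0125 0 -1;0 0 0 0 0.0156 0 -1;0 0 0 0 0.0188 0 -1;0 0 0 0 0.0213 0 -1;0 0 0 0 0.0213 0 -1"}}

```text
time: 17.58
eef_pos: [0.4771, -0.3242, 0.1126]
tcp_rot: [0.991, 0.136, 0.0, 0.0]
contact_force: [0.0, 0.0, -0.9]
opening: 0.294
finger_force: 79.8
```

```bash
python3 -c "
from h import *
tr()
q=shot('side');c=q['color'][165:265,205:300]
cv2.imwrite('pics/comb2.png',cv2.resize(c,None,fx=5.9,fy=5.9,interpolation=cv2.INTER_CUBIC)[:,:,::-1])"
```

```text
tray x 11.0 y -0.4 mm z 30.09 Ftray [-0.   0.1 -0.9] t 17.57
```

Converted, 20 mm / 800 = 0.025, 17.5 mm / 800 = 0.0219.

>>> {"method": "send_rows", "body": {"rows": "0 0 0 0 0.0031 0 -1;0 0 0 0 0.0063 0 -1;0 0 0 0 0.0094 0 -1;0 0 0 0 0.0125 0 -1;0 0 0 0 0.0156 0 -1;0 0 0 0 0.0188 0 -1;0 0 0 0 0.0219 0 -1;0 0 0 0 0.025 0 -1"}}

```text
time: 18.62
eef_pos: [0.4822, -0.3432, 0.1122]
tcp_rot: [0.991, 0.136, -0.0, -0.0]
contact_force: [-0.2, -0.6, -2.9]
opening: 0.292
finger_force: 79.8
```

```bash
python3 -c "
from h import *
tr()"
```

```text
tray x 30.7 y -0.6 mm z 29.71 Ftray [ 0.5 -0.4 -2.9] t 18.62
```

>>> {"method": "send_rows", "body": {"rows": "0 0 0 0 0 0.0006 -1;0 0 0 0 0 0.0013 -1;0 0 0 0 0 0.0013 -1"}}

```text
time: 19.0
eef_pos: [0.4823, -0.3429, 0.1114]
tcp_rot: [0.991, 0.136, -0.0, -0.0]
contact_force: [-0.1, -0.8, -2.1]
opening: 0.292
finger_force: 79.8
```

>>> {"method": "send_rows", "body": {"rows": "0 0 0 0 0 0.0005 -1;0 0 0 0 0 0.001 -1;0 0 0 0 0 0.001 -1"}}

```text
time: 19.38
eef_pos: [0.4823, -0.343, 0.1107]
tcp_rot: [0.991, 0.136, -0.0, -0.0]
contact_force: [0.2, 0.5, -2.9]
opening: 0.291
finger_force: 79.8
```

Converted, 0.8 mm / 800 = 0.001, 0.4 mm / 800 = 0.0005.

>>> {"method": "send_rows", "body": {"rows": "0 0 0 0 0 0.0005 -1;0 0 0 0 0 0.001 -1;0 0 0 0 0 0.001 -1"}}

```text
time: 19.75
eef_pos: [0.4823, -0.343, 0.1099]
tcp_rot: [0.991, 0.136, -0.0, -0.0]
contact_force: [0.3, 0.6, -2.3]
opening: 0.295
finger_force: 79.8
```

Converted, 0.8 mm / 800 = 0.001, 0.4 mm / 800 = 0.0005.

>>> {"method": "send_rows", "body": {"rows": "0 0 0 0 0 0.0005 -1;0 0 0 0 0 0.001 -1;0 0 0 0 0 0.001 -1"}}

```text
time: 20.12
eef_pos: [0.4824, -0.3431, 0.1092]
tcp_rot: [0.991, 0.136, 0.0, 0.0]
contact_force: [-0.6, -0.3, -2.2]
opening: 0.295
finger_force: 79.8
```

Converted, 0.8 mm / 800 = 0.001, 0.4 mm / 800 = 0.0005.

>>> {"method": "send_rows", "body": {"rows": "0 0 0 0 0 0.0005 -1;0 0 0 0 0 0.001 -1;0 0 0 0 0 0.001 -1"}}

```text
time: 20.5
eef_pos: [0.4826, -0.3432, 0.1089]
tcp_rot: [0.991, 0.136, 0.0, 0.0]
contact_force: [-1.0, 0.8, 2.1]
opening: 0.294
finger_force: 79.8
```

Converted, 12 mm / 800 = 0.015, 10 mm / 800 = 0.0125.

>>> {"method": "send_rows", "body": {"rows": "0 0 0 0 0.0025 0 -1;0 0 0 0 0.005 0 -1;0 0 0 0 0.0075 0 -1;0 0 0 0 0.01 0 -1;0 0 0 0 0.0125 0 -1;0 0 0 0 0.015 0 -1"}}

```text
time: 21.25
eef_pos: [0.4857, -0.3546, 0.1085]
tcp_rot: [0.991, 0.136, 0.0, -0.0]
contact_force: [-0.1, 1.8, 2.5]
opening: 0.293
finger_force: 80.4
```

```bash
python3 -c "
from h import *
tr()"
```

```text
tray x 42.6 y -0.4 mm z 26.00 Ftray [-1.7  0.4  2.5] t 21.25
```

Converted, 12 mm / 800 = 0.015, 10 mm / 800 = 0.0125.

>>> {"method": "send_rows", "body": {"rows": "0 0 0 0 0.0025 0 -1;0 0 0 0 0.005 0 -1;0 0 0 0 0.0075 0.0001 -1;0 0 0 0 0.01 0.0001 -1;0 0 0 0 0.0125 0.0003 -1;0 0 0 0 0.015 0.0003 -1"}}

```text
time: 22.0
eef_pos: [0.4888, -0.3663, 0.1081]
tcp_rot: [0.991, 0.136, -0.0, -0.0]
contact_force: [-0.1, 0.2, 1.4]
opening: 0.291
finger_force: 80.0
```

Converted, 12 mm / 800 = 0.015, 10 mm / 800 = 0.0125.

>>> {"method": "send_rows", "body": {"rows": "0 0 0 0 0.0025 0 -1;0 0 0 0 0.005 0.0001 -1;0 0 0 0 0.0075 0.0003 -1;0 0 0 0 0.01 0.0003 -1;0 0 0 0 0.0125 0.0004 -1;0 0 0 0 0.015 0.0004 -1"}}

```text
time: 22.75
eef_pos: [0.492, -0.378, 0.1075]
tcp_rot: [0.991, 0.136, 0.0, 0.0]
contact_force: [-0.1, 0.7, 0.9]
opening: 0.298
finger_force: 79.9
```

```bash
python3 -c "
from h import *
tr()"
```

```text
tray x 66.9 y -0.6 mm z 25.04 Ftray [-0.7  0.1  0.9] t 22.75
```

Converted, 12 mm / 800 = 0.015, 10 mm / 800 = 0.0125.

>>> {"method": "send_rows", "body": {"rows": "0 0 0 0 0.0025 0.0001 -1;0 0 0 0 0.005 0.0003 -1;0 0 0 0 0.0075 0.0004 -1;0 0 0 0 0.01 0.0005 -1;0 0 0 0 0.0125 0.0006 -1;0 0 0 0 0.015 0.0008 -1"}}

```text
time: 23.5
eef_pos: [0.4953, -0.3893, 0.1073]
tcp_rot: [0.991, 0.136, -0.0, -0.0]
contact_force: [-0.9, 1.3, 1.6]
opening: 0.296
finger_force: 80.0
```

>>> {"method": "send_rows", "body": {"rows": "0 0 0 0 0.0025 0.0001 -1;0 0 0 0 0.005 0.0003 -1;0 0 0 0 0.0075 0.0004 -1;0 0 0 0 0.01 0.0004 -1;0 0 0 0 0.0125 0.0005 -1;0 0 0 0 0.015 0.0006 -1"}}

```text
time: 24.25
eef_pos: [0.4985, -0.4009, 0.1067]
tcp_rot: [0.991, 0.136, -0.0, -0.0]
contact_force: [-0.2, -0.1, 0.6]
opening: 0.292
finger_force: 79.9
```

```bash
python3 -c "
from h import *
tr()"
```

```text
tray x 90.6 y -0.6 mm z 24.16 Ftray [ 0.  -0.2  0.6] t 24.25
```

>>> {"method": "send_rows", "body": {"rows": "0 0 0 0 0.0025 0.0001 -1;0 0 0 0 0.005 0.0003 -1;0 0 0 0 0.0075 0.0004 -1;0 0 0 0 0.01 0.0004 -1;0 0 0 0 0.0113 0.0005 -1;0 0 0 0 0.0113 0.0005 -1"}}

```text
time: 25.0
eef_pos: [0.501, -0.4097, 0.1065]
tcp_rot: [0.991, 0.136, 0.0, 0.0]
contact_force: [-0.8, 1.3, 2.3]
opening: 0.296
finger_force: 80.2
```

```bash
python3 -c "
from h import *
tr()
for n in('top','side'):
    p=shot(n,'end_'+n+'.png')
p=ctrl.read_camera('top');q=ctrl.read_camera('side')
for n,c in(('t',p),('s',q)):
  for r in ctrl.look_for(c,'pin_1'):
    x=w(c,r['position']);d=x[:2]-[.4745,-.3135];a=np.radians(-74.3)
    print(n,round(r['p'],2),px(c,x).round(),'tray',np.round([np.cos(a)*d[0]+np.sin(a)*d[1],-np.sin(a)*d[0]+np.cos(a)*d[1],x[2]],4))
a=p['color'][170:250,205:330];b=q['color'][165:265,205:300]
im=np.zeros((510,800,3),np.uint8)
A=cv2.resize(a,(400,256),interpolation=cv2.INTER_CUBIC);B=cv2.resize(b,(400,421),interpolation=cv2.INTER_CUBIC)
im[:256,:400]=A;im[:421,400:]=B;cv2.imwrite('pics/end.png',im[:430,:,::-1])
"
```

```text
tray x 99.8 y -0.5 mm z 24.03 Ftray [-1.5 -0.4  2.3] t 25.0
t 0.51 [284. 278.] tray [-0.0059 -0.1702  0.0105]
t 0.17 [229. 203.] tray [-0.0879  0.0464  0.0328]
s 0.67 [306. 199.] tray [-0.0134 -0.1611  0.0067]
s 0.58 [248. 200.] tray [0.0203 0.0027 0.0213]
```

View pics/end.png

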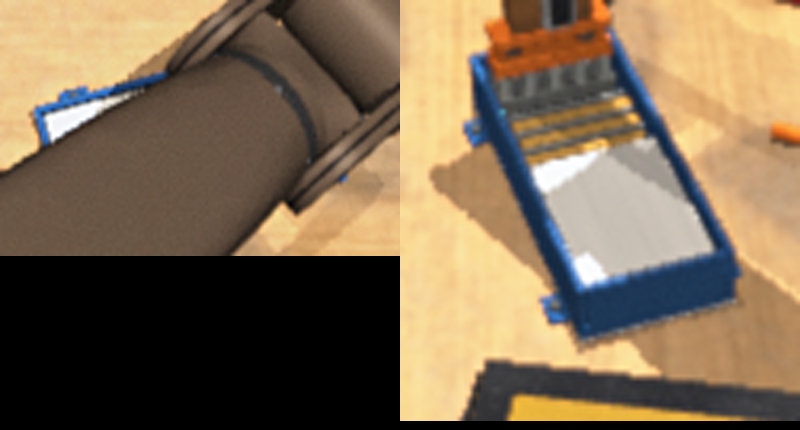

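The side view shows three brass pins lying in grooves 1–3, at (575,150), (585,128) and (600,105) in the crop. The rake stands at the far end wall. I'll close the last millimetres to the wall gently.

Converted, 1.5 mm / 800 = 0.0019, 0.7 mm / 800 = 0.0009.

>>> {"method": "send_rows", "body": {"rows": "0 0 0 0 0.0009 0 -1;0 0 0 0 0.0019 0 -1;0 0 0 0 0.0019 0 -1"}}

```text
time: 25.68
eef_pos: [0.5014, -0.4109, 0.1064]
tcp_rot: [0.991, 0.136, 0.0, -0.0]
contact_force: [-0.5, 1.6, 3.5]
opening: 0.29
finger_force: 80.3
```

Converted, 1 mm / 800 = 0.0013, 0.5 mm / 800 = 0.0006.

>>> {"method": "send_rows", "body": {"rows": "0 0 0 0 0.0006 0 -1;0 0 0 0 0.0013 0 -1;0 0 0 0 0.0013 0 -1;0 0 0 0 0.0013 0 -1"}}

```text
time: 26.18
eef_pos: [0.5016, -0.4121, 0.1064]
tcp_rot: [0.991, 0.136, 0.0, 0.0]
contact_force: [-0.2, 1.8, 3.2]
opening: 0.293
finger_force: 80.3
```

```bash
python3 -c "
from h import *
tr()"
```

```text
tray x 102.2 y -0.5 mm z 23.92 Ftray [-1.8  0.3  3.2] t 26.18
```

Converted, 1 mm / 800 = 0.0013, 0.5 mm / 800 = 0.0006.

>>> {"method": "send_rows", "body": {"rows": "0 0 0 0 0.0006 0 -1;0 0 0 0 0.0013 0 -1;0 0 0 0 0.0013 0 -1;0 0 0 0 0.0013 0 -1"}}

```text
time: 26.68
eef_pos: [0.5019, -0.413, 0.1064]
tcp_rot: [0.991, 0.136, 0.0, 0.0]
contact_force: [-0.5, 1.2, 2.5]
opening: 0.298
finger_force: 80.3
```

Converted, -60 mm / 800 = -0.075, -55 mm / 800 = -0.0688.

>>> {"method": "send_rows", "body": {"rows": "0 0 0 0 -0.0019 0 -1;0 0 0 0 -0.0019 -0.0038 -1;0 0 0 0 -0.0019 -0.01 -1;0 0 0 0 -0.0019 -0.0188 -1;0 0 0 0 -0.0019 -0.0313 -1;0 0 0 0 -0.0019 -0.05 -1;0 0 0 0 -0.0019 -0.0688 -1;0 0 0 0 -0.0019 -0.075 -1"}}

```text
time: 27.68
eef_pos: [0.5022, -0.4122, 0.1689]
tcp_rot: [0.991, 0.136, 0.001, 0.002]
contact_force: [-0.6, 0.8, -3.0]
opening: 0.297
finger_force: 79.9
```

```bash
python3 -c "
from h import *
tr();go([.57,-.19,.15],-28.5);s=ctrl.get_state();print(s['qpos'])"
```

```text
tray x 102.5 y -0.1 mm z 86.36 Ftray [-0.9 -0.4 -3. ] t 27.68
yaw now -74.39 turn z -45.89 shift [ 125.1 -195.8   18.4] pos [ 0.5022 -0.4122  0.1689] tilt z [ 0.0025 -0.0028 -1.    ] F [-0.64  0.78 -2.97] t 27.68
[-8.43261601e-01  3.06819443e-01  1.71177013e+00 -7.63631468e-06
  1.11927648e+00  4.55159124e-01]
```

Converted, -205 mm / 800 = -0.2563, -195 mm / 800 = -0.2438, -46 degrees / 180 = -0.2556.

>>> {"method": "send_rows", "body": {"rows": "0 0 0 0 -0.0313 0 -1;0 0 0 0.0188 -0.075 0 -1;0 0 -0.0444 0.0563 -0.125 0 -1;0 0 -0.0944 0.0938 -0.175 0 -1;0 0 -0.15 0.1313 -0.2125 0 -1;0 0 -0.2 0.1563 -0.2438 0 -1;0 0 -0.2556 0.1563 -0.2563 0 -1;0 0 -0.2556 0.1563 -0.2563 0 -1"}}

```text
time: 28.68
eef_pos: [0.5666, -0.1794, 0.1663]
tcp_rot: [0.859, 0.512, -0.0, -0.0]
contact_force: [-1.2, 0.1, -3.3]
opening: 0.295
finger_force: 79.7
```

>>> {"method": "send_rows", "body": {"rows": "0 0 0 0 0 0 -1;0 0 0 0 0 0 -1;0 0 0 0 0 0 -1"}}

```text
time: 29.05
eef_pos: [0.5666, -0.181, 0.1664]
tcp_rot: [0.859, 0.511, 0.0, 0.0]
contact_force: [0.1, 0.1, -1.9]
opening: 0.296
finger_force: 79.7
```

```bash
python3 -c "
from h import *
go([.571,-.175,.086],-28.5)"
```

```text
yaw now -28.49 turn z 0.01 shift [ 7.4  1.  80.4] pos [ 0.5666 -0.181   0.1664] tilt z [ 1.e-04 -1.e-04 -1.e+00] F [ 0.15  0.07 -1.89] t 29.05
```

Converted, 82 mm / 800 = 0.1025, 78 mm / 800 = 0.0975.

>>> {"method": "send_rows", "body": {"rows": "0 0 0 0.005 0.0013 0.025 -1;0 0 0 0.0088 0.0013 0.0563 -1;0 0 0 0.0088 0.0013 0.0813 -1;0 0 0 0.0088 0.0013 0.0975 -1;0 0 0 0.0088 0.0013 0.1025 -1;0 0 0 0.0088 0.0013 0.1025 -1;0 0 0 0.0088 0.0013 0.1025 -1"}}

```text
time: 29.92
eef_pos: [0.5716, -0.1751, 0.0855]
tcp_rot: [0.859, 0.512, 0.001, 0.001]
contact_force: [-0.4, -0.2, -2.1]
opening: 0.296
finger_force: 79.7
```

Converted, 1.2 mm / 800 = 0.0015, 0.8 mm / 800 = 0.001.

>>> {"method": "send_rows", "body": {"rows": "0 0 0 0 0 0.001 -1;0 0 0 0 0 0.0015 -1;0 0 0 0 0 0.0015 -1"}}

```text
time: 30.3
eef_pos: [0.5709, -0.1747, 0.0833]
tcp_rot: [0.859, 0.512, 0.0, 0.0]
contact_force: [0.1, -1.0, -2.8]
opening: 0.297
finger_force: 79.7
```

Converted, 0.6 mm / 800 = 0.0008, 0.4 mm / 800 = 0.0005.

>>> {"method": "send_rows", "body": {"rows": "0 0 0 0 0 0.0005 -1;0 0 0 0 0 0.0008 -1;0 0 0 0 0 0.0008 -1"}}

```text
time: 30.68
eef_pos: [0.571, -0.1747, 0.0827]
tcp_rot: [0.859, 0.512, 0.0, 0.0]
contact_force: [0.7, -0.2, -1.0]
opening: 0.296
finger_force: 79.7
```

Touching the bench; press 0.3 mm more, then open slowly.

Converted, 0.3 mm / 800 = 0.0004.

>>> {"method": "send_rows", "body": {"rows": "0 0 0 0 0 0.0004 -1;0 0 0 0 0 0.0004 -1;0 0 0 0 0 0.0004 -1", "grip_force": 20}}

```text
time: 31.05
eef_pos: [0.571, -0.1747, 0.0825]
tcp_rot: [0.859, 0.512, 0.0, 0.0]
contact_force: [0.1, 0.2, -0.4]
opening: 0.295
finger_force: 79.8
```

>>> {"method": "send_rows", "body": {"rows": "0 0 0 0 0 0 -0.35;0 0 0 0 0 0 -0.3;0 0 0 0 0 0 -0.2;0 0 0 0 0 0 -0.1;0 0 0 0 0 0 0;0 0 0 0 0 0 0.1;0 0 0 0 0 0 0.2;0 0 0 0 0 0 0.2"}}

```text
time: 32.05
eef_pos: [0.5709, -0.1747, 0.0822]
tcp_rot: [0.859, 0.512, 0.0, -0.0]
contact_force: [0.1, 0.5, 0.7]
opening: 0.599
finger_force: 0.0
```

Converted, -120 mm / 800 = -0.15, -85 mm / 800 = -0.1063.

>>> {"method": "send_rows", "body": {"rows": "0 0 0 0 0 -0.0063 0.2;0 0 0 0 0 -0.0188 0.2;0 0 0 0 0 -0.0375 0.2;0 0 0 0 0 -0.0688 0.2;0 0 0 0 0 -0.1063 0.2;0 0 0 0 0 -0.15 0.2;0 0 0 0 0 -0.15 0.2;0 0 0 0 0 -0.15 0.2"}}

```text
time: 33.05
eef_pos: [0.5707, -0.1746, 0.2023]
tcp_rot: [0.859, 0.512, -0.0, -0.0]
contact_force: [-0.5, 0.8, -1.1]
opening: 0.601
finger_force: 0.0
```

```bash
python3 -c "
from h import *
go([.40,-.175,.2],-28.5)
c=shot('side')
a=c['color'][160:270,165:300];im=cv2.resize(a,(736,600),interpolation=cv2.INTER_CUBIC)
cv2.imwrite('pics/fin.png',im[:,:,::-1])"
```

```text
yaw now -28.40 turn z 0.10 shift [ -81.5 -149.9    2.3] pos [ 0.5707 -0.1746  0.2023] tilt z [-0. -0. -1.] F [-0.47  0.82 -1.09] t 33.05
```

View pics/fin.png

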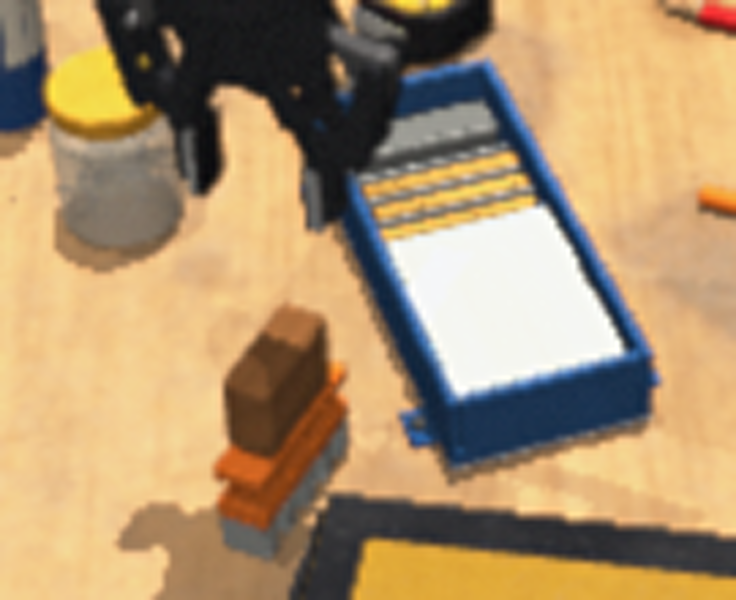

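The rake stands upright on the bench at (280,430) with the fingers clear of it. The three brass pins lie straight in grooves 1–3 at (460,222), (455,197) and (445,175), and the fourth groove is empty.

```bash
python3 -c "
from plant import ctrl
print(ctrl.sign_off())"
```

```text
the job is handed in; nothing more can be done
None
```

I handed the job in at about 33 s: the three pins lie in grooves 1, 2 and 3 and the rake stands upright on the bench, released and clear of the tray; sign-off returned no verdict, and I did not measure the jar, tin and tape measure again.

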